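Press the insert home with the bench-mounted locking pliers

TASK

Slide the small wooden board, insert end first, into the open jaws of the bench-mounted locking pliers until its end meets the back stop, press it there for a moment with a steady 7 to 9 N (never over 12 N) to seat it, and let go. Press the pliers' handle down gently past centre until it locks by itself, so that the jaw presses the metal insert fully home; then flick the release lever, rather than prying the handle, so that the pliers spring open and the board is left lying free where it was clamped. Use no more than 20 N on handle or lever, do not press the insert with the gripper, and leave the tub, tape roll and filling knife alone.

Things in the scene. Friction and masses are not known exactly. Their poses are not given: they have to be found in the camera images.
- board_mid (a point): Centre of the loose sample board: bare pale wood with a strip of white filler on top, 150 mm long (x), 44 wide (y), 20 thick (z, up), about 0.12 kg, flat on the table at first. The insert is 40 mm from here towards -x; that end goes into the jaws first. The +x end (with the filler) is the tail to hold, best 43 mm from this centre, outside the pliers' bed.
- insert_top (a point): Centre of the top of the steel insert, a round flange 18 mm across, 2.5 mm thick, on a shank in the board. It starts 4 to 7 mm proud; fully home the flange lies on the board and this point is 12.5 mm above board_mid. It slides down against about 12 N of friction.
- home (a point): Where board_mid lies, give or take 5 mm in x, when the board is home in the pliers, its axes parallel to this point's, x to x. It shows the pliers' frame: z up, x out of the jaws' mouth; the handle points to -x. 22 mm above the table, on the pliers' mid-plane, 75 mm in front of stop_face. The board lies on a steel bed 12 mm high and 80 mm wide that ends 10 mm past here in +x.
- rail_mouth (a point): Middle of the flared mouth (about 58 mm wide) of the two guide rails on the bed, at the height of their tops, 22 mm above the table; 4 mm from home in +x. From 20 mm before home inwards the rails are 47 mm apart. The board, lowered on the bed in front of the stop or slid in, passes between them.
- pad_face (a point): Underside of the jaw's round steel pad (20 mm across). With the handle up it hangs tilted, its lowest edge about 53 mm above the table, 40 to 45 mm from home towards -x; the insert must come under it. The jaw comes down with the handle; the pad is sprung.
- stop_face (a point): Middle of the range of the steel back stop's face (44 mm wide, 12 to 30 mm above the table) on which the board's -x end must rest. The stop slides on the bed and has been set firmly anywhere within 5 mm either way of this point along home's x, which is not reported: find it by feel. Its normal is home's +x.
- handle_pivot (a point): Hinge pin of the pliers' handle, 78 mm above the table, 161 mm from home towards -x; its axis is home's y.
- handle_push (a point): Where to push the steel handle: middle of the upper face of the rubber-sleeved grip near its free end, 120 mm from the pin along the handle and 7 mm above its centre line. The handle is 22 mm wide, 14 thick, 145 long from the pin. Site axes: x along the handle from free end to pin, z out of the upper face. At the start it is raised 0.96 rad (55 degrees); at its end stop it is level.
- release_tip (a point): Top of the release lever, a dark steel plate 18 mm wide, 6 thick, 50 tall, square on the handle's upper side; its pin is 48 mm below this top and 50 mm from the handle's pin. With the handle locked it is upright: push it near the top towards home's +x. It is sprung, has little free play, lifts the handle over centre within about 0.5 rad, and the handle then springs up by itself.
- handle (a joint): Handle angle: 0 fully raised (a weak spring holds it there), 0.85 dead centre, 0.96 level, at its stop and locked. With the board in, the push needed at handle_push rises to a crest of about 8 to 12 N, falls to nothing at dead centre, and beyond it the handle snaps to its stop by itself and stays. Without a board it does not lock.
- release (a joint): Release lever angle on the handle: 0 at rest, grows as its top is pushed towards the jaws, end stop 0.9.
- insert (a joint): How far the insert's flange stands above the board, m; 0 is fully home.
- tub: Closed white tub, 84 mm across, 75 mm high, standing; origin at the underside. Bystander.
- tape: Roll of paper tape lying flat, 100 mm across, 30 mm high; origin at the underside. Bystander.
- knife: Filling knife lying on the table. Bystander.

How it is judged:
On the way, in this order (a step that is already met when the one before it is completed fails the run):
1. the held board is pressed steadily against the back stop, with more than 4 N for 0.2 s (contact force between stop_c0 and board above 4 N and contact force between the fingers and board above 0.5 N and value of joint handle below 0.3 rad and x of board_mid in the frame of home below 0.008 m), for 0.2 s.
2. the board lies home on the bed against the stop, let go, with the handle still up (x of board_mid in the frame of home below 0.008 m and distance between board_mid and home below 0.009 m and angle between the x axis of board_mid and the x axis of home, either way round below 0.08 rad and contact force between the fingers and board below 0.1 N and value of joint handle below 0.3 rad), for 0.2 s.
3. the handle is locked past centre and the insert is fully home (value of joint handle above 0.9 rad and value of joint insert below 0.0012 m and distance between board_mid and home below 0.0095 m), for 0.3 s.
4. the release lever is pushed while the handle is still past centre (value of joint release above 0.12 rad and value of joint handle above 0.85 rad), for 0.02 s.
At the end, for the whole second after the job is handed in: The handle is sprung open (under 0.2 rad), the release lever is back at rest, the insert is home (within 1.2 mm) and the board lies still and free within 14 mm of home and within 0.1 rad of its direction (value of joint handle below 0.2 rad and value of joint release below 0.1 rad and value of joint insert below 0.0012 m and distance between board_mid and home below 0.014 m and angle between the x axis of board_mid and the x axis of home, either way round below 0.1 rad and linear speed of board below 0.01 m/s); the robot touches nothing.
It fails at once if the held board is pushed against the stop with more than 13 N (contact force between stop_c0 and board above 13 N and contact force between the fingers and board above 0.5 N).
It fails at once if the handle or its release lever is forced with more than 20 N (contact force between the fingers and handle above 20 N).
It fails at once if the insert is pressed with the gripper (more than 5 N) (contact force between the fingers and insert above 5 N).
It fails at once if a bystander is moved by more than 20 mm (distance of any of tub, tape, knife from where it was at the start of the episode above 0.02 m).
It also fails if it takes over 67 s, if anything falls off the work surface, if the arm or the gripper's body presses on something with over 40 N, if the wrist force passes 120 N, or if a joint passes its speed limit or range.

ROBOT

A 6-joint arm with a two-finger parallel gripper is mounted at the origin on the work surface. World frame = base frame: x ahead of the robot, y to its left, z up, the work surface at z = 0. Lengths are in m, angles in rad, forces in N, time in s.
With the tool pointing down it reaches from about 0.25 to 0.725 m from the base axis. Payload 9.7 kg.
Tool frame: the origin (TCP) lies midway between the tips of the shut fingers; the grasp point (between the pads) lies 19 mm behind it; z points along the fingers, y is the direction in which the jaws open and shut (so a half turn about z gives the same grasp; the last joint's range is limited). The gripper opens to 85 mm and grips with 20 to 120 N. Pads are 22 mm wide; open, the fingers measure 114 mm over their backs; the gripper's body (76 mm by 85 mm) begins 54 mm behind the grasp point. The pads swing forward as they close: fully open they stand 13 mm farther back than shut.
Start: joints at [1.103, 0.087, 0.176, 1.66, 0, 1.571], TCP at [0.248, 0.491, 0.231] pointing down, gripper open.
Joint ranges: [-3.13, 3.13], [-0.85, 1.81], [-1.15, 1.24], [-2.2, 2.28], [-1.44, 1.52], [-3.14, 3.14]. Speed limits (rad/s): [2.22, 2.22, 2.57, 3.14, 3.14, 3.14].

INTERFACE

Orientations are given as [roll, pitch, yaw] about the fixed x, y, z axes, in that order (R = Rz(yaw) Ry(pitch) Rx(roll)).
In Python, from bench import monitor, vision, hand_in gives the robot as it stands.
- The arm moves only by the tool apply_moves, never from a script. Its argument "plan" is a list that holds one entry, the list of rows, each a list of 7 numbers: the shift along the tool's x, y, z in m, then the turn, a rotation vector about the tool's x, y, z in degrees, then the finger opening in m, from 0 to 0.0854. A call has 1 to 5 rows; each row is the pose to reach, as a shift and turn from the pose commanded when the call began, along the tool's axes at that moment; what a row does not reach only later rows make up. A row lasts 1/12 s, in which the tool goes at most 41.7 mm and 7.16 degrees, less where a joint would pass 70% of its speed; a pose out of reach is approached as far as the arm can. A call with a gripper value outside its range is refused whole. The fingers move at their own pace and stop on an object; the grip force is fixed at half the most. Time passes only in rows, so rows that repeat a pose let the fingers close. It gives the time, the measured TCP pose, the force and the opening at its end, in the units of the state.
- monitor.get_obs(): the state, without advancing time (a new reading comes with each control period).
- vision.get_image(name): name is "side" or "top" or "wrist"; returns a dict with "pixels" (420x560x3 uint8, red, green, blue), "fx", "fy", "cx", "cy" (pixels), "R" (3x3) and "t" (3): a world point X has camera coordinates R X + t; the wrist camera has in their place "hand_eye" (4x4, takes a point from camera to tool coordinates, whose origin is the TCP and whose axes are the flange's). Camera axes: x right, y down, z forward; pixel columns grow to the right and rows downward; lengths in m; the calibration is good to about 2 mm. A picture is of the moment at which its call begins: read the wrist's pose just before it. There is no depth.
- hand_in(): hands the job in, once; it reports no verdict.
Trained networks look in a picture, given as the dict that the camera call returned (one of the last four; its "shot" number tells which), for a name from the list of things; names that differ only in an ending like _2 or _b are one class to them, and where a whole thing is asked for, a point or a joint stands for the part that bears it (a point fixed in the world has none). Each returns a list of dicts, best first, with "conf" (0 to 1); they miss things now and then, are a little off and sometimes report something else, mostly with a low value. They report only what shows in the picture. A call takes as long as a camera call.
- vision.spot_in(picture, name): "at" ([x, y, z] in m, in world coordinates, good to about 4 mm: the middle of the surface that is visible of it).
- vision.spot_point(picture, name): "at" ([x, y, z] in m, in world coordinates, good to about 4 mm: a listed point, or the origin of a listed thing).
The state is a dict: "t": time; "joint_positions": joint angles; "dq": joint speeds; "joint_torque": joint torques, N m; "tool_pos": TCP position; "ee_rot": TCP orientation; "force": force on the tool from outside, world axes, zero at the start; "wrist_torque": the same for the moment, N m; "width": finger opening in m.
Only numpy, scipy, OpenCV 4.12 (cv2) and the standard library are available. Lean on these libraries where they do the work, as an engineer would, in place of code of your own. Each camera call takes 0.05 s, during which the arm holds its last target. There are 200 camera calls.

## Working session

There is one attempt and no reset: what is moved stays moved. The work goes in short steps, Python scripts to look and compute and a tool call to move; the robot and the scene stay as the last step left them, time stands still between calls to the robot, and variables do not carry over. Pictures are saved under pics/ and viewed, about 8 in all and at most 12, crops included, and the job is handed in when it is done.

Besides the shell and the picture viewer there is one more tool, called after "Call:" as name(argument=value, ...) on one line, values as JSON. apply_moves: Moves the arm, as the interface text tells. Its arguments: {"type":"object","properties":{"plan":{"type":"array","items":{"type":"array","items":{"type":"array","items":{"type":"number"}}}}},"required":["plan"]}

```bash
mkdir -p pics; cat > h.py <<'E'
import numpy as np, cv2
from bench import monitor, vision, hand_in
from scipy.spatial.transform import Rotation as Ro
def save(p,n): cv2.imwrite('pics/'+n+'.png', p['pixels'][:,:,::-1])
def look(cam,names,save_as=None):
    o=monitor.get_obs(); p=vision.get_image(cam)
    if save_as: save(p,save_as)
    for n in names:
        r=vision.spot_point(p,n)
        print(cam,n,[(np.round(d['at'],4).tolist(),round(d['conf'],2)) for d in r[:2]])
    return p
E
python3 - <<'E'
from h import *
o=monitor.get_obs(); print(o)
N=['board_mid','insert_top','home','rail_mouth','pad_face','stop_face','handle_pivot','handle_push','release_tip','tub','tape','knife']
a=look('side',N,'side0'); b=look('top',N,'top0')
look('wrist',N,'wrist0')
print(a['R'],a['t'],b['R'],b['t'])
cv2.imwrite('pics/both.png',np.hstack([cv2.resize(x['pixels'],(400,300)) for x in (a,b)])[:,:,::-1])
E
```

```text
{'t': 0.0, 'joint_positions': array([1.10298223e+00, 8.74442571e-02, 1.75103912e-01, 1.65977581e+00,
       2.58274279e-05, 1.57083987e+00]), 'dq': array([-2.82596715e-04, -2.42264193e-04,  5.37188740e-04,  3.41202039e-04,
       -3.54911291e-05,  3.37700166e-03]), 'joint_torque': array([-1.12496982e-03, -5.20382595e+01,  4.64809692e+01,  1.61105470e-02,
       -7.74341129e-05,  8.77762972e-06]), 'tool_pos': array([0.24790445, 0.49070342, 0.23057625]), 'ee_rot': array([-3.14027283e+00, -2.57699351e-05,  2.67373498e+00]), 'force': array([ 1.09632908, -0.13219493, -0.12292616]), 'wrist_torque': array([ 0.02422564,  0.00544813, -0.01433534]), 'width': 0.08545456872311488}
side board_mid [([0.5623, -0.3139, 0.0109], 0.75)]
side insert_top [([0.7187, 0.2664, 0.0049], 0.58), ([0.5813, -0.2744, 0.0233], 0.5)]
side home [([0.5521, -0.052, 0.0225], 0.64)]
side rail_mouth [([0.5508, -0.0555, 0.0232], 0.89)]
side pad_face [([0.5595, -0.0079, 0.0514], 0.62)]
side stop_face [([0.5632, 0.0175, 0.0257], 0.73)]
side handle_pivot [([0.579, 0.1029, 0.0787], 0.78)]
side handle_push [([0.5879, 0.1667, 0
[... 887 characters left out ...]
3)]
top tub [([0.7739, -0.1749, 0.0063], 0.97)]
top tape [([0.7522, 0.0617, -0.0011], 0.85), ([0.7181, 0.2634, -0.0013], 0.75)]
top knife [([0.721, 0.2618, -0.0032], 0.82)]
wrist board_mid []
wrist insert_top []
wrist home []
wrist rail_mouth []
wrist pad_face []
wrist stop_face []
wrist handle_pivot []
wrist handle_push []
wrist release_tip []
wrist tub []
wrist tape []
wrist knife []
[[ 0.91701619 -0.39875503  0.00870284]
 [-0.26956595 -0.63570708 -0.72333305]
 [ 0.29396515  0.66096213 -0.69044446]] [-0.59492893  0.26471598  1.11685483] [[ 0.02221153 -0.99930384  0.02997475]
 [-0.98903153 -0.02634267 -0.14533648]
 [ 0.14602492 -0.02641783 -0.98892812]] [-0.04528748  0.63189971  1.04364959]
```

View pics/side0.png

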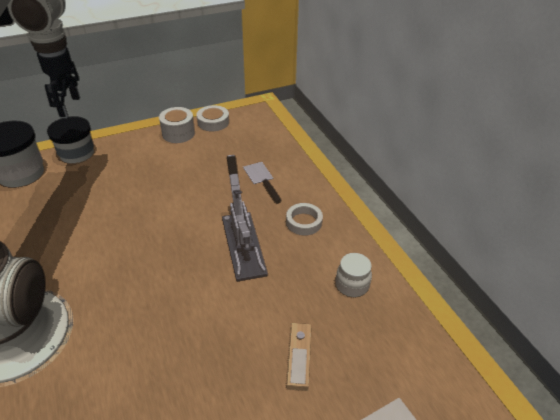

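View pics/top0.png

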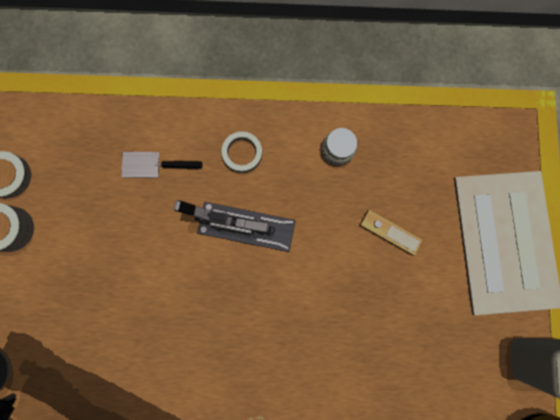

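The side view shows the pliers at about (240,235) with the handle up, and the board at (300,355) with its insert end at (299,337), facing the pliers. The top view has the board at (391,232) and the insert at (378,225). The heights agree with the text. Next I'll fit the pliers frame and the board's rectangle.

```bash
cat >> h.py <<'E'
def ray_plane(p,uv,z):
    uv=np.atleast_2d(uv).astype(float); R,t=np.array(p['R']),np.array(p['t'])
    d=np.c_[(uv[:,0]-p['cx'])/p['fx'],(uv[:,1]-p['cy'])/p['fy'],np.ones(len(uv))]@R
    c=-R.T@t; return c+d*((z-c[2])/d[:,2])[:,None]
def proj(p,X):
    X=np.atleast_2d(X)@np.array(p['R']).T+p['t']; return np.c_[p['fx']*X[:,0]/X[:,2]+p['cx'],p['fy']*X[:,1]/X[:,2]+p['cy']]
def fit2(L,W):
    L,W=np.array(L),np.array(W); l=L-L.mean(0); w=W-W.mean(0)
    a=np.arctan2((l[:,0]*w[:,1]-l[:,1]*w[:,0]).sum(),(l*w).sum()); R=np.array([[np.cos(a),-np.sin(a)],[np.sin(a),np.cos(a)]])
    h=W.mean(0)-R@L.mean(0); return h,a,W-(L@R.T+h)
E
python3 - <<'E'
from h import *
K={'home':0,'rail_mouth':4,'pad_face':-42,'stop_face':-75,'handle_pivot':-161,'handle_push':-224}
L=[];W=[]
for c in ('side','top'):
    p=vision.get_image(c)
    for n,x in K.items():
        r=vision.spot_point(p,n)
        if r: L.append([x/1e3,0]);W.append(r[0]['at'][:2])
    u=proj(p,[.562,-.31,.02])[0].astype(int); s=45
    y0,x0=u[1]-s,u[0]-s
    roi=p['pixels'][y0:y0+2*s,x0:x0+2*s].astype(float)
    bright=roi.sum(2); m=(roi[:,:,2]>95).astype(np.uint8)
    m=cv2.morphologyEx(m,cv2.MORPH_CLOSE,np.ones((7,7)))
    n,lab,st,cen=cv2.connectedComponentsWithStats(m); i=1+np.argmax(st[1:,4])
    v,uu=np.nonzero(lab==i)
    pts=ray_plane(p,np.c_[uu+x0,v+y0],.02)[:,:2]
    rc=cv2.minAreaRect((pts*1000).astype(np.float32)); print(c,st[i],rc)
    cv2.imwrite(f'pics/b_{c}.png',cv2.resize(np.hstack([roi,np.repeat((lab==i)[:,:,None]*255.,3,2)])[:,:,::-1],None,fx=3,fy=3))
h,a,res=fit2(L,W); print(h,a,np.degrees(a)); print(np.round(res*1e3,1))
E
```

```text
side [  35   14   23   63 1196] ((564.7081298828125, -306.4409484863281), (148.27252197265625, 42.20612335205078), 61.71135711669922)
top [ 28  34  45  32 537] ((556.4697265625, -319.08721923828125), (119.29997253417969, 34.12505340576172), 60.60247802734375)
[ 0.55101931 -0.05450546] -1.7619677546547856 -100.95331597986133
[[ 2.3 -1.6]
 [-0.4  3. ]
 [ 0.8  3.5]
 [-0.9  0.3]
 [-3.6  0.9]
 [-2.1 -1.9]
 [ 3.6 -1.7]
 [-2.6 -0.1]
 [-2.8 -1.5]
 [ 5.6 -0.9]][ WARN:0@2.076] global loadsave.cpp:1063 imwrite_ Unsupported depth image for selected encoder is fallbacked to CV_8U.
```

```bash
cat >> h.py <<'E'
def toolR(o=None):
    o=o or monitor.get_obs(); return Ro.from_euler('xyz',o['ee_rot'])
def mv(target,yaw_deg=None):
    o=monitor.get_obs(); R=toolR(o); d=R.inv().apply(np.array(target)-o['tool_pos'])
    T=Ro.from_euler('xyz',[np.pi,0,np.radians(yaw_deg)]) if yaw_deg is not None else R
    print('shift mm',np.round(d*1e3,1),'rot deg',np.round((R.inv()*T).as_rotvec(degrees=True),2))
def wristcam(p,o):  # give a wrist picture R,t in world
    H=np.array(p['hand_eye']); Rt=toolR(o).as_matrix(); Rc=Rt@H[:3,:3]; tc=Rt@H[:3,3]+o['tool_pos']
    p=dict(p); p['R']=Rc.T; p['t']=-Rc.T@tc; return p
E
python3 - <<'E'
from h import *
p=vision.get_image('wrist'); print(np.round(p['hand_eye'],3),p['fx'])
mv([.50,-.03,.33],79.5)
E
```

```text
[[ 0.    -0.963 -0.269  0.068]
 [ 1.    -0.     0.001  0.001]
 [-0.001 -0.269  0.963 -0.143]
 [ 0.     0.     0.     1.   ]] 356.6480171840292
shift mm [-459.8 -351.3  -98.7] rot deg [ 0.   0.  73.7]
```

Call:
apply_moves(plan=[[[-0.033,-0.025,-0.007,0,0,7,0.085],[-0.066,-0.05,-0.014,0,0,14,0.085],[-0.099,-0.075,-0.021,0,0,21,0.085],[-0.132,-0.1,-0.028,0,0,28,0.085],[-0.164,-0.125,-0.035,0,0,35,0.085]]])

```text
t: 3.12
tool_pos: [0.338, 0.3044, 0.2665]
ee_rot: [3.141, -0.0, 2.058]
force: [0.5, 0.9, 1.2]
width: 0.0851
```

Call:
apply_moves(plan=[[[-0.04,-0.002,-0.007,0,0,7,0.085],[-0.08,-0.004,-0.014,0,0,14,0.085],[-0.12,-0.006,-0.021,0,0,21,0.085],[-0.16,-0.007,-0.028,0,0,28,0.085],[-0.2,-0.009,-0.034,0,0,35,0.085]]])

```text
t: 3.53
tool_pos: [0.4247, 0.1237, 0.3009]
ee_rot: [3.141, -0.0, 1.446]
force: [1.5, 1.0, 0.6]
width: 0.0848
```

Call:
apply_moves(plan=[[[-0.033,0.021,-0.007,0,0,2,0.085],[-0.066,0.042,-0.014,0,0,3.7,0.085],[-0.099,0.063,-0.021,0,0,3.7,0.085],[-0.132,0.084,-0.028,0,0,3.7,0.085],[-0.145,0.093,-0.03,0,0,3.7,0.085]]])

```text
t: 3.95
tool_pos: [0.5007, -0.0332, 0.3305]
ee_rot: [3.141, 0.001, 1.385]
force: [0.8, -0.1, 0.2]
width: 0.0849
```

```bash
python3 - <<'E'
from h import *
o=monitor.get_obs(); print(o['tool_pos'],np.degrees(o['ee_rot']),o['t'],o['force'])
N=['home','rail_mouth','pad_face','stop_face','handle_pivot','handle_push','release_tip','board_mid','insert_top']
p=look('wrist',N,'wr1'); q=wristcam(p,o)
mv([.52,-.36,.22],61.5)
E
```

```text
[ 0.50072181 -0.03317969  0.33051908] [1.79943897e+02 4.03132937e-02 7.93399795e+01] 3.95 [ 0.75785049 -0.0721814   0.23676019]
wrist home [([0.5481, -0.0554, 0.0231], 0.67), ([0.5808, 0.1081, 0.0734], 0.6)]
wrist rail_mouth [([0.551, -0.0587, 0.0223], 0.66)]
wrist pad_face [([0.5611, -0.0141, 0.0576], 0.56)]
wrist stop_face [([0.5666, 0.0169, 0.0196], 0.95)]
wrist handle_pivot []
wrist handle_push []
wrist release_tip [([0.5769, 0.0839, 0.1543], 0.64), ([0.582, -0.2744, 0.0318], 0.63)]
wrist board_mid [([0.5619, -0.3076, 0.0106], 0.55), ([0.5535, -0.0596, 0.0225], 0.49)]
wrist insert_top [([0.5815, -0.2721, 0.0298], 0.41)]
shift mm [-322.2   80.5  110.3] rot deg [ 2.000e-02 -1.000e-02  1.808e+01]
```

View pics/wr1.png

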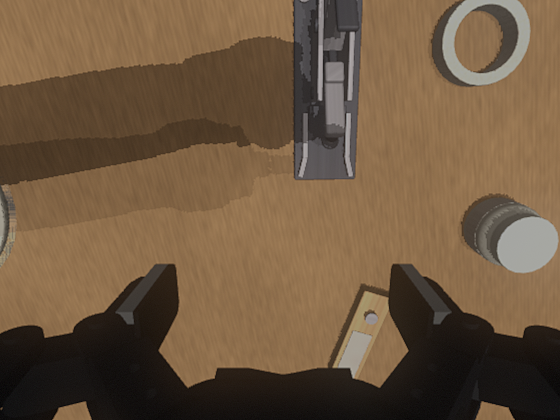

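The picture shows the bed's front edge from about (294,180) to (356,179), the raised jaw over it, and the board at lower right with the insert at (371,318). I'll project the bed edges to get the pliers' axis.

```bash
python3 - <<'E'
from h import *
o=monitor.get_obs(); p=vision.get_image('wrist'); q=wristcam(p,o); im=p['pixels'].astype(float)
g=im[:,:,0]-im[:,:,2]   # brown-ness: bed is grey
L=[];Rr=[]
for r in range(70,172,6):
    row=g[r-2:r+3].mean(0)<22
    rr=[c for c in range(335,375) if row[c]]; Rr.append([max(rr)+.5,r]) if rr else 0
for r in range(155,176,2):
    row=g[r-1:r+2].mean(0)<22; ll=[c for c in range(280,330) if row[c]]; L.append([min(ll)-.5,r])
B=[]
for c in range(300,352,4):
    col=g[:,c-1:c+2].mean(1)<22; rr=[r for r in range(150,195) if col[r]]; B.append([c,max(rr)+.5])
for n,X in (('R',Rr),('L',L),('B',B)):
    P=ray_plane(q,X,.012)[:,:2]; vx,vy,x0,y0=cv2.fitLine(P.astype(np.float32),cv2.DIST_HUBER,0,.001,.001).ravel()
    print(n,np.degrees(np.arctan2(vy,vx)),P[0].round(4),P[-1].round(4),X[0],X[-1])
for n,X in (('board_mid',None),):
    u=proj(q,[[.562,-.308,.01],[.5647,-.3064,.02],[.5825,-.2735,.026]]); print(u)
E
```

```text
R 79.91576 [0.6138 0.0664] [ 0.5931 -0.0487] [361.5, 70] [356.5, 166]
L 80.12893 [ 0.5175 -0.0203] [ 0.5131 -0.0461] [295.5, 155] [295.5, 175]
B -10.415848 [ 0.5172 -0.057 ] [ 0.5793 -0.0684] [300, 182.5] [348, 182.5]
[[357.47846959 338.51236419]
 [360.53410867 341.5163132 ]
 [370.95126262 322.68008611]]
```

Call:
apply_moves(plan=[[[-0.036,0.008,0.013,0,0,4,0.085],[-0.072,0.016,0.026,0,0,8,0.085],[-0.108,0.024,0.039,0,0,12,0.085],[-0.145,0.032,0.052,0,0,15,0.085],[-0.181,0.04,0.065,0,0,18,0.085]]])

```text
t: 4.92
tool_pos: [0.5055, -0.2159, 0.2647]
ee_rot: [3.141, -0.0, 1.072]
force: [0.5, 0.7, 0.1]
width: 0.0848
```

Call:
apply_moves(plan=[[[-0.032,0.019,0.013,0,0,0,0.085],[-0.064,0.037,0.026,0,0,0,0.085],[-0.096,0.056,0.039,0,0,0,0.085],[-0.128,0.075,0.052,0,0,0,0.085],[-0.16,0.093,0.0655,0,0,0,0.085]]])

```text
t: 5.33
tool_pos: [0.5111, -0.4011, 0.1991]
ee_rot: [3.141, -0.0, 1.074]
force: [0.5, -0.3, -0.1]
width: 0.085
```

```bash
python3 - <<'E'
from h import *
o=monitor.get_obs(); print(o['tool_pos'],np.degrees(o['ee_rot']),o['t'],o['force'])
p=look('wrist',['board_mid','insert_top'],'wr2'); q=wristcam(p,o); im=p['pixels'].astype(int)
m=(im[:,:,2]>85).astype(np.uint8); m[330:]=0
m=cv2.morphologyEx(m,cv2.MORPH_CLOSE,np.ones((9,9)))
n,lab,st,cen=cv2.connectedComponentsWithStats(m); 
for i in np.argsort(-st[1:,4])[:3]+1:
    v,u=np.nonzero(lab==i); pts=ray_plane(q,np.c_[u,v],.02)[:,:2]
    print(st[i],cv2.minAreaRect((pts*1e3).astype(np.float32)))
E
```

```text
[ 0.51110412 -0.40108503  0.19911543] [ 1.79978046e+02 -2.66897535e-04  6.15292779e+01] 5.3333 [ 0.52846748 -0.29373813 -0.13180447]
wrist board_mid [([0.5618, -0.3073, 0.0125], 0.63)]
wrist insert_top [([0.5834, -0.2713, 0.0276], 0.76)]
[  218   152   342   178 28839] ((578.86474609375, -505.55316162109375), (182.2190399169922, 352.9699401855469), 61.51812744140625)
[ 259    0   54  144 6178] ((559.102783203125, -317.38232421875), (113.98056030273438, 42.85234451293945), 61.688297271728516)
```

View pics/wr2.png

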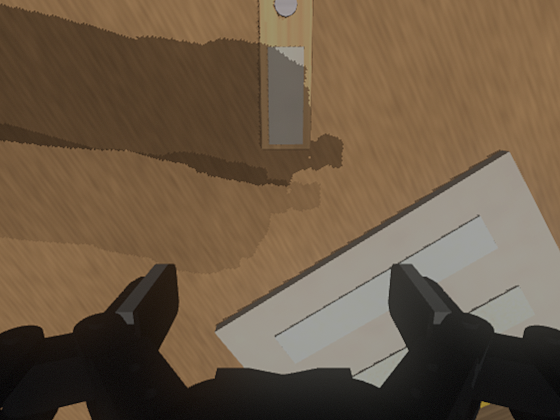

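The tail's end is at row ~149, with the board upright and centred on column ~286. A pale panel lies at lower right, with corners at (508,150) and (218,328). I'll check the fingers' clearance to it.

```bash
python3 - <<'E'
from h import *
o=monitor.get_obs(); p=vision.get_image('wrist'); q=wristcam(p,o)
P=ray_plane(q,[[508,150],[400,215],[310,270],[218,328],[286,149],[261,120],[311,120]],.015)
g=np.array([.5441,-.3444,0]); d=(P-g)*[1,1,0]
print(np.round(toolR(o).inv().apply(d)*1e3))
E
```

```text
[[ -33.  200.   -1.]
 [ -94.  108.   -0.]
 [-151.   24.   -0.]
 [-217.  -71.    0.]
 [ -32.   -0.   -0.]
 [  -7.  -23.    0.]
 [  -7.   22.   -0.]]
```

Call:
apply_moves(plan=[[[0.02,0.0,0.035,0,0,0,0.085],[0.04,0.001,0.07,0,0,0,0.085],[0.06,0.001,0.105,0,0,0,0.085],[0.0655,0.002,0.135,0,0,0,0.085],[0.0655,0.002,0.16,0,0,0,0.085]]])

```text
t: 5.95
tool_pos: [0.5451, -0.3396, 0.0386]
ee_rot: [3.142, -0.0, 1.077]
force: [-0.5, -1.0, 0.1]
width: 0.0852
```

Call:
apply_moves(plan=[[[0,0,0.015,0,0,0,0.085],[0,0,0.028,0,0,0,0.085],[0,0,0.036,0,0,0,0.085],[0,0,0.039,0,0,0,0.085],[0,0,0.039,0,0,0,0.07]]])

```text
t: 6.37
tool_pos: [0.5444, -0.3428, 0.0011]
ee_rot: [3.141, -0.0, 1.074]
force: [0.5, -0.2, 0.2]
width: 0.0748
```

Call:
apply_moves(plan=[[[0,0,0,0,0,0,0.055],[0,0,0,0,0,0,0.03],[0,0,0,0,0,0,0.03],[0,0,0,0,0,0,0.03],[0,0,0,0,0,0,0.03]]])

```text
t: 6.78
tool_pos: [0.5449, -0.3436, 0.0022]
ee_rot: [3.139, 0.0, 1.073]
force: [0.4, 0.6, 6.3]
width: 0.0428
```

Call:
apply_moves(plan=[[[0,0,0,0,0,0,0.03],[0,0,0,0,0,0,0.03]]])

```text
t: 6.95
tool_pos: [0.5448, -0.3436, 0.0022]
ee_rot: [3.139, 0.0, 1.073]
force: [0.1, -0.0, 6.4]
width: 0.0427
```

Call:
apply_moves(plan=[[[0,0,-0.015,0,0,0,0.03],[0,0,-0.035,0,0,0,0.03],[0,0,-0.05,0,0,0,0.03],[0,0,-0.05,0,0,0,0.03]]])

```text
t: 7.28
tool_pos: [0.5455, -0.344, 0.0543]
ee_rot: [3.137, 0.0, 1.073]
force: [0.4, -0.5, -0.6]
width: 0.0426
```

Call:
apply_moves(plan=[[[0.026,-0.018,0,0,0,-4,0.03],[0.052,-0.036,0,0,0,-8,0.03],[0.078,-0.054,0,0,0,-12,0.03],[0.104,-0.072,0,0,0,-16,0.03],[0.1276,-0.0887,0,0,0,-18.3,0.03]]])

```text
t: 7.7
tool_pos: [0.5263, -0.187, 0.0495]
ee_rot: [-3.141, -0.0, 1.396]
force: [-0.2, -0.5, -1.2]
width: 0.0424
```

Call:
apply_moves(plan=[[[0,0,0,0,0,0,0.03],[0,0,0,0,0,0,0.03],[0,0,0,0,0,0,0.03]]])

```text
t: 7.95
tool_pos: [0.527, -0.1887, 0.0501]
ee_rot: [-3.141, 0.0, 1.393]
force: [-0.3, -0.2, -1.4]
width: 0.0426
```

```bash
python3 - <<'E'
from h import *
o=monitor.get_obs(); print(o['tool_pos'],np.degrees(o['ee_rot']),o['t'],o['force'],o['width'])
look('wrist',['board_mid','insert_top','home','rail_mouth','stop_face','pad_face'],'wr3')
s=look('side',['board_mid','insert_top'],None)
E
```

```text
[ 0.52700585 -0.18868101  0.05011511] [-1.79982321e+02  1.33660176e-02  7.97909705e+01] 7.95 [-0.25185432 -0.18502495 -1.39577117] 0.04263526911363744
wrist board_mid [([0.5316, -0.1506, 0.0589], 0.9)]
wrist insert_top [([0.5406, -0.1123, 0.0767], 0.83)]
wrist home []
wrist rail_mouth []
wrist stop_face []
wrist pad_face []
side board_mid [([0.5327, -0.1497, 0.0603], 0.82)]
side insert_top [([0.5782, 0.1021, 0.0761], 0.4)]
```

View pics/wr3.png

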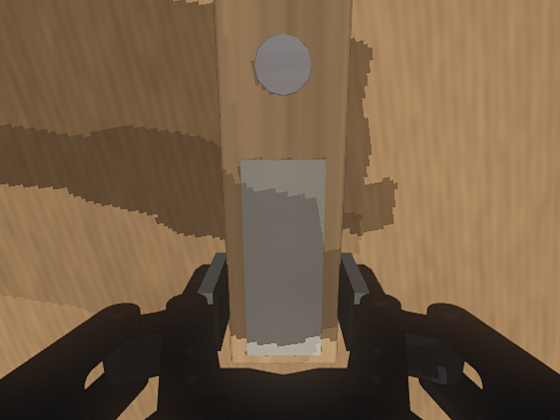

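The board hangs straight in the grip (edges at columns 217–352, insert at (282,65)) and its bottom is about 49 mm up. I'll lower it to just above bed height and slide it in.

Call:
apply_moves(plan=[[[0,0.0005,0.015,0,0,0,0.03],[0,0.0005,0.03,0,0,0,0.03],[0,0.0005,0.035,0,0,0,0.03],[0,0.0005,0.035,0,0,0,0.03]]])

```text
t: 8.78
tool_pos: [0.5266, -0.1883, 0.0142]
ee_rot: [-3.139, -0.0, 1.393]
force: [0.2, -0.4, -0.6]
width: 0.0427
```

Call:
apply_moves(plan=[[[0.008,0,0,0,0,0,0.03],[0.016,0,0,0,0,0,0.03],[0.024,0,0,0,0,0,0.03],[0.032,0,0,0,0,0,0.03],[0.038,0,0,0,0,0,0.03]]])

```text
t: 9.2
tool_pos: [0.5348, -0.15, 0.0162]
ee_rot: [3.141, -0.0, 1.394]
force: [0.5, 0.5, -1.8]
width: 0.0422
```

Call:
apply_moves(plan=[[[0.008,0,0,0,0,0,0.03],[0.016,0,0,0,0,0,0.03],[0.024,0,0,0,0,0,0.03],[0.032,0,0,0,0,0,0.03],[0.036,0,0,0,0,0,0.03]]])

```text
t: 9.62
tool_pos: [0.5408, -0.1147, 0.0156]
ee_rot: [-3.141, -0.0, 1.393]
force: [0.3, -0.7, -2.5]
width: 0.0427
```

Call:
apply_moves(plan=[[[0.002,0,0,0,0,0,0.03],[0.004,0,0,0,0,0,0.03],[0.006,0,0,0,0,0,0.03],[0.008,0,0,0,0,0,0.03],[0.008,0,0,0,0,0,0.03]]])

```text
t: 10.03
tool_pos: [0.5421, -0.1078, 0.0156]
ee_rot: [-3.142, -0.0, 1.393]
force: [-0.2, 0.1, -1.9]
width: 0.0423
```

Call:
apply_moves(plan=[[[0.0015,0,0,0,0,0,0.03],[0.003,0,0,0,0,0,0.03],[0.0045,0,0,0,0,0,0.03],[0.006,0,0,0,0,0,0.03],[0.006,0,0,0,0,0,0.03]]])

```text
t: 10.45
tool_pos: [0.5432, -0.1018, 0.0157]
ee_rot: [3.142, -0.0, 1.393]
force: [0.6, -0.5, -1.5]
width: 0.0423
```

Call:
apply_moves(plan=[[[0.0007,0,0,0,0,0,0.03],[0.0014,0,0,0,0,0,0.03],[0.002,0,0,0,0,0,0.03],[0.002,0,0,0,0,0,0.03]]])

```text
t: 10.78
tool_pos: [0.5436, -0.1, 0.0157]
ee_rot: [3.142, 0.0, 1.393]
force: [0.2, 0.3, -1.8]
width: 0.0421
```

Call:
apply_moves(plan=[[[0.0007,0,0,0,0,0,0.03],[0.0014,0,0,0,0,0,0.03],[0.002,0,0,0,0,0,0.03],[0.002,0,0,0,0,0,0.03]]])

```text
t: 11.12
tool_pos: [0.5439, -0.098, 0.0156]
ee_rot: [3.142, 0.0, 1.393]
force: [-0.9, -0.5, -1.9]
width: 0.0431
```

Call:
apply_moves(plan=[[[0.0007,0,0,0,0,0,0.03],[0.0014,0,0,0,0,0,0.03],[0.002,0,0,0,0,0,0.03],[0.002,0,0,0,0,0,0.03]]])

```text
t: 11.45
tool_pos: [0.5441, -0.0968, 0.0157]
ee_rot: [3.142, 0.002, 1.392]
force: [-1.2, -5.3, 0.2]
width: 0.0422
```

Call:
apply_moves(plan=[[[0.0002,0,0,0,0,0,0.03],[0.0004,0,0,0,0,0,0.03],[0.0004,0,0,0,0,0,0.03],[0.0004,0,0,0,0,0,0.03],[0.0004,0,0,0,0,0,0.03]]])

```text
t: 11.87
tool_pos: [0.5441, -0.0968, 0.0157]
ee_rot: [3.142, 0.002, 1.392]
force: [-1.6, -6.2, -0.9]
width: 0.043
```

Call:
apply_moves(plan=[[[0.0003,0,0,0,0,0,0.03],[0.0005,0,0,0,0,0,0.03],[0.0005,0,0,0,0,0,0.03],[0.0005,0,0,0,0,0,0.03],[0.0005,0,0,0,0,0,0.03]]])

```text
t: 12.28
tool_pos: [0.5441, -0.0968, 0.0158]
ee_rot: [3.142, 0.003, 1.392]
force: [-2.9, -9.0, -0.6]
width: 0.0423
```

```bash
python3 - <<'E'
from h import *
o=monitor.get_obs(); print(o['force'],o['t'],o['wrist_torque'])
look('side',['board_mid','insert_top','home'],'side1')
look('wrist',['board_mid','insert_top','home'])
print(monitor.get_obs()['force'])
E
```

```text
[-2.91444647 -9.02182385 -0.59208404] 12.2833 [-1.79758534  0.46537253  0.15807882]
side board_mid [([0.5483, -0.06, 0.0262], 0.7)]
side insert_top []
side home [([0.5546, -0.0549, 0.0204], 0.9)]
wrist board_mid [([0.5495, -0.0573, 0.0243], 0.9)]
wrist insert_top [([0.5561, -0.0199, 0.0426], 0.71)]
wrist home []
[-2.92029169 -9.3396992  -1.03473052]
```

Call:
apply_moves(plan=[[[-0.0002,0,0,0,0,0,0.03],[-0.0002,0,0,0,0,0,0.03],[-0.0002,0,0,0,0,0,0.03],[-0.0002,0,0,0,0,0,0.03]]])

```text
t: 13.02
tool_pos: [0.5441, -0.0968, 0.0157]
ee_rot: [-3.142, 0.003, 1.392]
force: [-1.4, -9.4, -0.8]
width: 0.0427
```

Call:
apply_moves(plan=[[[-0.0008,0,0,0,0,0,0.03],[-0.001,0,0.0007,0,0,0,0.03],[-0.001,0,0.0014,0,0,0,0.03],[-0.001,0,0.0014,0,0,0,0.03]]])

```text
t: 13.35
tool_pos: [0.5441, -0.0969, 0.0144]
ee_rot: [3.141, 0.001, 1.392]
force: [-2.1, -5.4, 2.2]
width: 0.0428
```

Call:
apply_moves(plan=[[[-0.0006,0,0,0,0,0,0.03],[-0.0006,0,0,0,0,0,0.05],[-0.0006,0,0,0,0,0,0.065],[-0.0006,0,0,0,0,0,0.065],[-0.0006,0,0,0,0,0,0.065]]])

```text
t: 13.77
tool_pos: [0.5442, -0.0968, 0.0143]
ee_rot: [3.141, -0.0, 1.393]
force: [1.6, 0.1, 0.4]
width: 0.0651
```

Call:
apply_moves(plan=[[[0,0,-0.015,0,0,0,0.075],[-0.01,0,-0.035,0,0,0,0.075],[-0.04,0,-0.06,0,0,0,0.075],[-0.07,0,-0.08,0,0,0,0.075],[-0.09,0,-0.11,0,0,0,0.075]]])

```text
t: 14.18
tool_pos: [0.527, -0.1869, 0.1239]
ee_rot: [-3.14, -0.0, 1.393]
force: [0.3, 0.0, -0.3]
width: 0.0748
```

```bash
python3 - <<'E'
from h import *
o=monitor.get_obs(); print(o['tool_pos'],np.degrees(o['ee_rot']),o['t'],o['force'])
p=look('wrist',['board_mid','insert_top','home','pad_face','handle_pivot','release_tip'],'wr4')
look('side',['board_mid','handle_push','handle_pivot','release_tip']);look('top',['board_mid','handle_push','release_tip','handle_pivot'])
E
```

```text
[ 0.5270251  -0.18688267  0.12387349] [-1.79882374e+02 -4.96984385e-03  7.98075313e+01] 14.1833 [ 0.31587328  0.02919583 -0.32943321]
wrist board_mid []
wrist insert_top []
wrist home []
wrist pad_face []
wrist handle_pivot []
wrist release_tip []
side board_mid [([0.5503, -0.06, 0.0255], 0.62)]
side handle_push [([0.5903, 0.1665, 0.181], 0.52)]
side handle_pivot [([0.5803, 0.1041, 0.0787], 0.85)]
side release_tip []
top board_mid [([0.5509, -0.06, 0.0274], 0.93)]
top handle_push [([0.5943, 0.1644, 0.1815], 0.77), ([0.5509, -0.0552, 0.0262], 0.43)]
top release_tip [([0.5732, 0.0915, 0.1544], 0.45), ([0.5776, 0.1022, 0.0797], 0.27)]
top handle_pivot [([0.5792, 0.1036, 0.0793], 0.59)]
```

View pics/wr4.png

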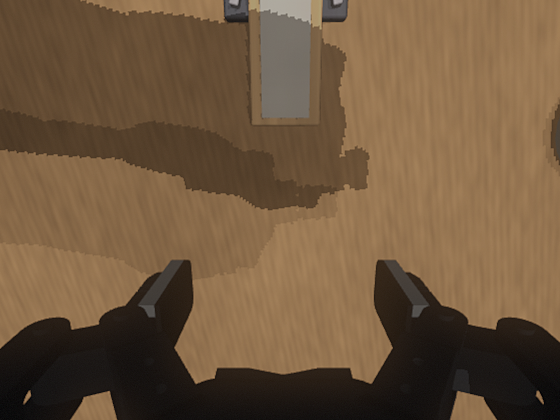

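```bash
python3 - <<'E'
from h import *
o=monitor.get_obs(); p=vision.get_image('wrist'); q=wristcam(p,o)
e=np.array([.1771,.9842,0]);n=np.array([.9842,-.1771,0])
for z in (.032,.037):
    P=ray_plane(q,[[251.5,121],[320.5,121],[249,60],[322,60]],z); print(z,np.round(P@n*1e3,1),np.round(P@e*1e3,1))
P=ray_plane(q,[[232,20],[338,20],[224,10],[347,10]],.012); print(np.round(P@n*1e3,1),np.round(P@e*1e3,1))
E
```

```text
0.032 [532.8 577.  532.1 576.9] [-27.8 -27.7   8.6   8.6]
0.037 [533.2 576.5 532.6 576.4] [-27.6 -27.6   8.    8. ]
[520.  588.6 515.  594.1] [35.1 35.2 40.9 41. ]
```

Board is home: its tail edge is at (251–320, row 124), giving a centre within about 1 mm of home in x, straight, and 44 mm wide at z=32 mm. The network's 5 mm offset disagrees, but either value is within limits. Moving shut fingers over the handle.

Call:
apply_moves(plan=[[[0,0,-0.04,0,0,0,0],[0.02,0,-0.075,0,0,0,0],[0.05,0.0017,-0.1,0,0,0,0],[0.09,0.0017,-0.116,0,0,0,0],[0.13,0.0017,-0.116,0,0,0,0]]])

```text
t: 15.5
tool_pos: [0.5539, -0.0575, 0.2444]
ee_rot: [3.136, -0.0, 1.391]
force: [2.5, -0.8, -0.1]
width: 0.0143
```

Call:
apply_moves(plan=[[[0.04,0,0,0,0,0,0],[0.08,0,0,0,0,0,0],[0.12,0,0,0,0,0,0],[0.16,0,0,0,0,0,0],[0.2,0,0,0,0,0,0]]])

```text
t: 15.92
tool_pos: [0.5883, 0.1409, 0.2404]
ee_rot: [3.141, -0.0, 1.393]
force: [0.3, -1.2, -0.2]
width: 0.0002
```

Call:
apply_moves(plan=[[[0.02,0,0.005,0,0,0,0],[0.0216,0,0.015,0,0,0,0],[0.0216,0,0.03,0,0,0,0],[0.0216,0,0.03,0,0,0,0]]])

```text
t: 16.25
tool_pos: [0.5912, 0.1599, 0.207]
ee_rot: [-3.138, 0.002, 1.393]
force: [-1.3, -0.7, -1.2]
width: -0.0001
```

```bash
python3 - <<'E'
from h import *
o=monitor.get_obs(); print(o['tool_pos'],np.degrees(o['ee_rot']),o['t'],o['force'],o['width'])
e=np.array([.1771,.9842,0]);n=np.array([.9842,-.1771,0]); print(o['tool_pos']@e,o['tool_pos']@n)
p=look('side',['handle_push','release_tip']);print(proj(p,o['tool_pos']))
c=p['pixels'][90:290,180:330]; cv2.imwrite('pics/s2.png',cv2.resize(c,None,fx=3,fy=3,interpolation=cv2.INTER_CUBIC)[:,:,::-1])
E
```

```text
[0.59122333 0.15990381 0.20703135] [-1.79790108e+02  1.13805308e-01  7.98341786e+01] 16.25 [-1.26406064 -0.65559069 -1.21574749] -0.00013124456053228064
0.2620829810718531 0.5535630344359592
side handle_push [([0.5917, 0.166, 0.1782], 0.78)]
side release_tip [([0.5779, 0.0871, 0.1538], 0.46)]
[[232.53864381 157.5482318 ]]
```

View pics/s2.png

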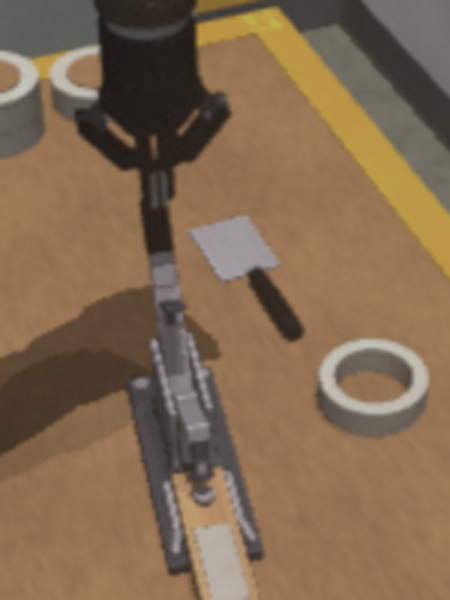

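The crop shows the shut fingers at (157,180) centred over the grip, with the insert at (203,493) just in front of the raised jaw pad. Now pressing along the arc.

Call:
apply_moves(plan=[[[0,0,0.01,0,0,0,0],[0,0,0.018,0,0,0,0],[0,0,0.022,0,0,0,0],[0.002,0,0.026,0,0,0,0],[0.005,0,0.029,0,0,0,0]]])

```text
t: 16.82
tool_pos: [0.5929, 0.1648, 0.1809]
ee_rot: [-3.142, 0.0, 1.392]
force: [0.3, -1.0, 1.3]
width: -0.0003
```

Call:
apply_moves(plan=[[[0.003,0,0.003,0,0,0,0],[0.006,0,0.006,0,0,0,0],[0.009,0,0.009,0,0,0,0],[0.0115,0,0.012,0,0,0,0],[0.0115,0,0.012,0,0,0,0]]])

```text
t: 17.23
tool_pos: [0.5949, 0.177, 0.1684]
ee_rot: [-3.141, 0.0, 1.393]
force: [-0.2, -0.1, 0.5]
width: 0.0002
```

Call:
apply_moves(plan=[[[0.003,0,0.003,0,0,0,0],[0.006,0,0.006,0,0,0,0],[0.009,0,0.009,0,0,0,0],[0.012,0,0.012,0,0,0,0],[0.0145,0,0.015,0,0,0,0]]])

```text
t: 17.65
tool_pos: [0.5975, 0.1906, 0.1539]
ee_rot: [-3.142, 0.001, 1.393]
force: [-1.9, -3.8, 1.0]
width: 0.0003
```

Call:
apply_moves(plan=[[[0.002,0,0.003,0,0,0,0],[0.004,0,0.006,0,0,0,0],[0.006,0,0.009,0,0,0,0],[0.0075,0,0.012,0,0,0,0]]])

```text
t: 17.98
tool_pos: [0.599, 0.1984, 0.1421]
ee_rot: [3.141, -0.001, 1.393]
force: [-2.2, -0.1, 3.8]
width: 0.0003
```

Call:
apply_moves(plan=[[[0.0015,0,0.0025,0,0,0,0],[0.003,0,0.005,0,0,0,0],[0.0045,0,0.0075,0,0,0,0],[0.0055,0,0.01,0,0,0,0]]])

```text
t: 18.32
tool_pos: [0.5999, 0.2038, 0.1321]
ee_rot: [3.141, -0.001, 1.393]
force: [-1.4, 0.9, 4.7]
width: -0.0001
```

Call:
apply_moves(plan=[[[0.001,0,0.0025,0,0,0,0],[0.002,0,0.005,0,0,0,0],[0.003,0,0.0075,0,0,0,0],[0.004,0,0.01,0,0,0,0]]])

```text
t: 18.65
tool_pos: [0.6008, 0.2079, 0.1232]
ee_rot: [3.141, -0.001, 1.393]
force: [-4.5, -0.3, 10.0]
width: 0.0002
```

Call:
apply_moves(plan=[[[0.001,0,0.002,0,0,0,0],[0.002,0,0.004,0,0,0,0],[0.0025,0,0.006,0,0,0,0],[0.003,0,0.008,0,0,0,0]]])

```text
t: 18.98
tool_pos: [0.6012, 0.2109, 0.1149]
ee_rot: [3.141, -0.001, 1.393]
force: [-2.7, 1.9, 7.2]
width: -0.0003
```

Call:
apply_moves(plan=[[[0.001,0,0.002,0,0,0,0],[0.0015,0,0.004,0,0,0,0],[0.002,0,0.006,0,0,0,0],[0.0025,0,0.008,0,0,0,0]]])

```text
t: 19.32
tool_pos: [0.6016, 0.2133, 0.1065]
ee_rot: [3.141, -0.001, 1.393]
force: [-1.6, 0.9, 4.3]
width: 0.0001
```

Call:
apply_moves(plan=[[[0.0003,0,0.002,0,0,0,0],[0.0006,0,0.004,0,0,0,0],[0.001,0,0.006,0,0,0,0],[0.001,0,0.008,0,0,0,0]]])

```text
t: 19.65
tool_pos: [0.6018, 0.2138, 0.0978]
ee_rot: [3.142, 0.0, 1.393]
force: [0.4, 1.4, 0.7]
width: -0.0004
```

Call:
apply_moves(plan=[[[0,0,0.001,0,0,0,0],[0,0,0.002,0,0,0,0],[0,0,0.003,0,0,0,0],[0,0,0.004,0,0,0,0],[0,0,0.004,0,0,0,0]]])

```text
t: 20.07
tool_pos: [0.6016, 0.2136, 0.0938]
ee_rot: [-3.141, 0.0, 1.393]
force: [-0.1, -0.5, 0.4]
width: 0.0001
```

```bash
python3 - <<'E'
from h import *
o=monitor.get_obs(); print(o['tool_pos'],o['force'],o['t'])
p=look('side',['handle_push','release_tip','insert_top','board_mid'])
look('top',['handle_push','release_tip'])
E
```

```text
[0.60156734 0.21359566 0.09376944] [-0.0701671  -0.5363528   0.44113122] 20.0667
side handle_push [([0.6014, 0.2218, 0.0844], 0.56)]
side release_tip [([0.5908, 0.1556, 0.1373], 0.67)]
side insert_top []
side board_mid [([0.5495, -0.0569, 0.0265], 0.55)]
top handle_push [([0.6054, 0.2216, 0.0871], 0.93), ([0.7756, -0.1777, 0.0083], 0.43)]
top release_tip [([0.5865, 0.1628, 0.1357], 0.57)]
```

The handle sits at its level stop (handle_push z ≈ 85 mm) with no force on the fingers, and the lever top reads z ≈ 136 mm at about e=0.258. I'll lift off and come up behind the lever.

Call:
apply_moves(plan=[[[0,0,-0.015,0,0,0,0],[0,0,-0.0285,0,0,0,0],[-0.015,0,-0.0285,0,0,0,0],[-0.032,0,-0.0285,0,0,0,0],[-0.032,0,-0.0285,0,0,0,0]]])

```text
t: 20.88
tool_pos: [0.5954, 0.1792, 0.1224]
ee_rot: [-3.141, 0.001, 1.391]
force: [-0.5, 0.4, -0.8]
width: 0.0002
```

```bash
python3 - <<'E'
from h import *
o=monitor.get_obs(); print(o['tool_pos'],o['force'],o['t'])
p=look('side',['handle_push','release_tip']); look('top',['handle_push','release_tip'])
c=p['pixels'][120:270,180:330]; cv2.imwrite('pics/s3.png',cv2.resize(c,None,fx=4,fy=4,interpolation=cv2.INTER_CUBIC)[:,:,::-1])
E
```

```text
[0.59543324 0.17919074 0.12239196] [-0.49265167  0.3648006  -0.76973483] 20.8833
side handle_push [([0.5991, 0.2233, 0.085], 0.84)]
side release_tip [([0.5902, 0.1553, 0.1392], 0.52)]
top handle_push []
top release_tip [([0.5863, 0.1612, 0.1376], 0.47)]
```

View pics/s3.png

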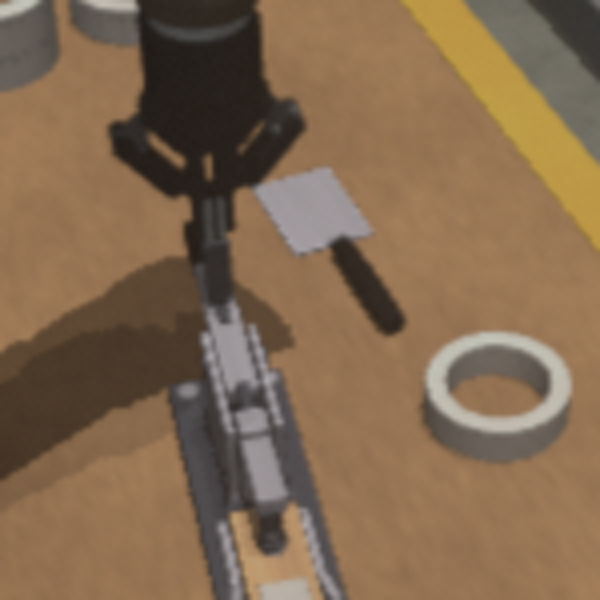

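Locked: the jaw pad sits on the insert at (270,535), and the dark lever stands at (215,265) just in front of the fingers. Creeping against it.

Call:
apply_moves(plan=[[[-0.003,0,0,0,0,0,0],[-0.006,0,0,0,0,0,0],[-0.009,0,0,0,0,0,0],[-0.0115,0,0,0,0,0,0]]])

```text
t: 21.52
tool_pos: [0.5939, 0.1707, 0.1227]
ee_rot: [-3.142, 0.0, 1.393]
force: [0.2, -0.3, 0.4]
width: 0.0001
```

Call:
apply_moves(plan=[[[-0.0015,0,0,0,0,0,0],[-0.003,0,0,0,0,0,0],[-0.0045,0,0,0,0,0,0]]])

```text
t: 21.77
tool_pos: [0.5933, 0.1666, 0.1229]
ee_rot: [3.141, -0.001, 1.393]
force: [-0.3, 1.3, 1.2]
width: -0.0001
```

Call:
apply_moves(plan=[[[-0.0015,0,0,0,0,0,0],[-0.003,0,0,0,0,0,0],[-0.0045,0,0,0,0,0,0]]])

```text
t: 22.02
tool_pos: [0.5927, 0.1629, 0.1234]
ee_rot: [3.141, -0.002, 1.393]
force: [0.2, 6.2, 4.9]
width: -0.0004
```

Call:
apply_moves(plan=[[[-0.0015,0,0,0,0,0,0],[-0.003,0,0,0,0,0,0],[-0.0045,0,0,0,0,0,0]]])

```text
t: 22.27
tool_pos: [0.5922, 0.1586, 0.124]
ee_rot: [3.14, -0.002, 1.393]
force: [0.6, 6.7, 7.9]
width: -0.0001
```

Call:
apply_moves(plan=[[[-0.0015,0,-0.0007,0,0,0,0],[-0.003,0,-0.0014,0,0,0,0],[-0.0045,0,-0.002,0,0,0,0]]])

```text
t: 22.52
tool_pos: [0.591, 0.1532, 0.125]
ee_rot: [3.141, -0.0, 1.393]
force: [0.7, 2.6, 0.6]
width: 0.0002
```

```bash
python3 - <<'E'
from h import *
p=look('side',['handle_push','release_tip']); look('top',['handle_push','release_tip'])
print(monitor.get_obs()['force'])
E
```

```text
side handle_push [([0.5981, 0.2225, 0.0966], 0.67)]
side release_tip []
top handle_push [([0.5505, -0.06, 0.0219], 0.66)]
top release_tip []
[0.65242392 1.29642249 2.82831847]
```

Call:
apply_moves(plan=[[[-0.0015,0,0,0,0,0,0],[-0.003,0,-0.001,0,0,0,0],[-0.0045,0,-0.002,0,0,0,0]]])

```text
t: 23.07
tool_pos: [0.5898, 0.1485, 0.1266]
ee_rot: [-3.141, 0.001, 1.393]
force: [-0.2, 1.3, 2.4]
width: 0.0001
```

```bash
python3 - <<'E'
from h import *
p=look('side',['handle_push','release_tip']); look('top',['handle_push','release_tip'])
print(monitor.get_obs()['force'])
E
```

```text
side handle_push [([0.597, 0.216, 0.1222], 0.87), ([0.5798, 0.1024, 0.0799], 0.58)]
side release_tip [([0.5849, 0.1274, 0.1487], 0.55), ([0.7198, 0.2661, 0.0016], 0.31)]
top handle_push []
top release_tip [([0.5797, 0.1227, 0.1542], 0.41)]
[-0.78372684 -0.69283593  0.95715523]
```

The handle has sprung and rests under the fingertips (z ≈ 122 mm). Lifting straight up.

Call:
apply_moves(plan=[[[0,0,-0.015,0,0,0,0],[0,0,-0.035,0,0,0,0],[0,0,-0.07,0,0,0,0],[0,0,-0.11,0,0,0,0],[0,0,-0.14,0,0,0,0]]])

```text
t: 23.78
tool_pos: [0.5897, 0.1487, 0.2694]
ee_rot: [3.141, -0.0, 1.393]
force: [1.3, 0.1, 0.1]
width: -0.0001
```

Call:
apply_moves(plan=[[[-0.04,0,-0.02,0,0,0,0],[-0.08,0,-0.04,0,0,0,0],[-0.12,0,-0.06,0,0,0,0],[-0.16,0,-0.06,0,0,0,0],[-0.17,0,-0.06,0,0,0,0]]])

```text
t: 24.2
tool_pos: [0.5592, -0.0222, 0.3287]
ee_rot: [3.139, 0.001, 1.391]
force: [0.8, 1.0, -0.6]
width: -0.0002
```

```bash
python3 - <<'E'
from h import *
o=monitor.get_obs(); print(o['tool_pos'],o['force'],o['t'])
p=look('side',['board_mid','insert_top','handle_push','release_tip','pad_face']); look('top',['board_mid','insert_top','handle_push','release_tip','tape','knife'])
look('wrist',['board_mid','insert_top','pad_face','home'])
w=vision.get_image('wrist')['pixels'][:400]
c=cv2.resize(p['pixels'][140:290,180:330],(400,400),interpolation=cv2.INTER_CUBIC)
cv2.imwrite('pics/s4.png',np.hstack([c,cv2.resize(w,(400,400))])[:,:,::-1])
E
```

```text
[ 0.55923254 -0.02218339  0.32868293] [ 0.75099498  1.00676589 -0.56363675] 24.2
side board_mid [([0.5513, -0.0579, 0.0263], 0.81)]
side insert_top [([0.5575, -0.0188, 0.0264], 0.46)]
side handle_push [([0.5901, 0.1641, 0.1812], 0.72), ([0.7739, -0.1777, -0.0007], 0.64)]
side release_tip [([0.5793, 0.0869, 0.154], 0.46)]
side pad_face [([0.5807, 0.1053, 0.0807], 0.69), ([0.5598, -0.0107, 0.0539], 0.55)]
top board_mid []
top insert_top []
top handle_push [([0.596, 0.1665, 0.1837], 0.89)]
top release_tip [([0.5732, 0.092, 0.1535], 0.63)]
top tape []
top knife [([0.7176, 0.2579, -0.0023], 0.61)]
wrist board_mid [([0.5492, -0.0565, 0.0212], 0.75)]
wrist insert_top [([0.5483, -0.0584, 0.0188], 0.44)]
wrist pad_face [([0.5598, -0.0107, 0.0571], 0.45)]
wrist home []
```

View pics/s4.png

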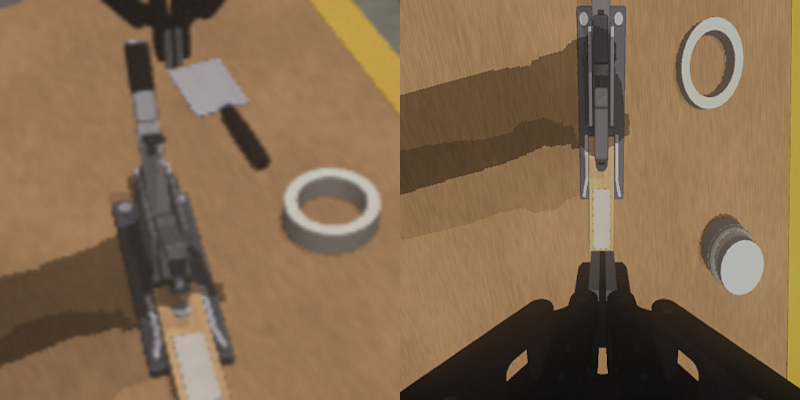

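The side crop (left) shows the handle up, the jaw open, the insert low on the board at (182,300) and the board straight between the rails. The wrist view (right) agrees, and the tape and tub are untouched. Handing in.

```bash
python3 -c "
from bench import hand_in
print(hand_in())"
```

```text
the job is handed in; nothing more can be done
None
```

I slid the board in between the rails, seated it against the stop and let go. I then pressed the handle down until it snapped over and locked, and flicked the release lever so the pliers sprang open. The job is handed in, and no verdict was reported.

**Forces**
- **Stop:** it pressed at about 5 to 9.5 N. Most of the press read about 9 to 9.7 N, slightly above the 7 to 9 N asked for but below 12 N.
- **Handle:** the highest reading was about 11 N.
- **Lever:** the highest reading was about 10 N.
- These are readings at the end of each move, so brief peaks in between would not show.

**Last checks**
- **Handle:** it is up again, with the push point at about 182 mm, as at the start.
- **Lever:** its top is back where it began, at about 154 mm.
- **Board:** it lies straight between the rails. Before clamping, bed and board edges in the wrist picture put it within about 1 mm of home, while the networks put it about 4 to 6 mm out along x. Both are within the limits.
- **Insert:** while locked, the jaw pad sat on it. It now looks low on the board, but its height came from one low-confidence reading (26 mm against about 34.5 mm expected). Fully home is therefore inferred from the lock rather than measured.
- **Bystanders:** the tub and tape looked untouched in the last pictures. The knife read within about 5 mm of its starting place, about the network's own error.

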